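# Seat the gauge mirror on its three-groove mount

### The job

Take the mirror cell from the rubber mat and stand it on the red mount of the bench gauge. Resting lightly on its ring, turn it until its three feet drop into the three grooves, then press it home gently so that all three feet bear and it cannot rock, and let go. The mirror is delicate: never drop it, tip it or force it against the ring, and leave the things around it alone.

Things in the scene. Friction and masses are not known exactly. Their poses are not given: they have to be found in the camera images.
- mirror_cell: the optic, 0.28 kg: an aluminium barrel 44 mm in diameter with two thin dark bands, on a three-armed foot; mirror glass on its underside. Origin on the axis, level with the tips of the feet, z up. Barrel from 10 to 57 mm above the origin: grip it there. Arms 14 mm wide, from 11 to 17 mm above the origin, 58 mm long from the axis, along +x and 120 degrees either side
- cell_top (a point): centre of the barrel's flat closed top, 57 mm above the cell's origin, where it may be pressed
- cell_foot (a point): round tip of the foot under the cell's +x arm: a steel pin 7 mm thick, 52 mm from the axis; the other two arms have the same, 120 degrees on
- mount: the fixed mount: red painted casting, 140 mm square base 14 mm thick, on it a drum 132 mm in diameter, on that a bare aluminium seat ring. Origin under the centre of the base, z up, +x pointing away from the small steel index tab on the drum's side. Feet resting on the ring's flat have their tips 60 mm above this origin; home in the grooves, about 56.4 mm
- ring_top (a point): centre of the seat ring at its flat top, 60 mm above the mount's origin; axes as the mount's, not the ring's. The ring (40 to 64 mm from the axis) has three radial V grooves, dark steel, 120 degrees apart, 9 mm wide at the top, walls 50 degrees steep. The ring is clamped fast but its angle was set by eye: one groove lies anywhere within 38 degrees either side of the mount's +x, not measured
- groove_depth (a point): the same axis, 56.6 mm above the mount's origin: level of the feet's tips when home. Feet within about 4 degrees of the grooves fall in; it can be seen from above or felt, as the cell drops 3.4 mm and then resists turning. Pressing or twisting must not load the ring with over 40 N, all contacts added up: press with 4 to 8 N, and stop turning once it has dropped
- mat: fixed black rubber mat, 180 x 150 mm, 5 mm thick, on which the cell stands at first; origin under its centre
- parts_bin: bystander: open red plastic bin 75 x 120 x 55 mm, origin under its centre
- grease_tin: bystander: small dark round tin 42 mm in diameter, 45 mm high, origin under its centre
- die: bystander: stepped steel press die standing upright, 38 mm at its widest, 55 mm high, origin under its centre
- collar: bystander: steel cylinder 44 mm in diameter, 35 mm high, without arms, origin under its centre

How it is judged:
On the way, in this order (a step that is already met when the one before it is completed fails the run):
1. the mirror cell is lifted off the mat, at least 25 mm clear (z of mirror_cell in the frame of mat above 0.03 m and contact force between mirror_cell and mat below 0.01 N), for 0.1 s.
2. it is home in the three grooves and pressed there: each foot bears with more than 1.6 N (its own weight gives about 0.9 N) (z of mirror_cell in the frame of mount between 0.0545 and 0.0578 m and horizontal distance between mirror_cell and mount below 0.003 m and angle between mirror_cell's own z axis and vertical below 0.025 rad and contact force between each of mirror_cell_c0, mirror_cell_c1, mirror_cell_c2 and mount above 1.6 N), for 0.1 s.
At the end, for the whole second after the job is handed in: the mirror cell stands released and still, all three feet home in the grooves (tips 54.5 to 57.8 mm above the mount's origin, axes within 3 mm, tilt under 1.4 degrees), each foot bearing with more than 0.2 N (z of mirror_cell in the frame of mount between 0.0545 and 0.0578 m and horizontal distance between mirror_cell and mount below 0.003 m and angle between mirror_cell's own z axis and vertical below 0.025 rad and contact force between each of mirror_cell_c0, mirror_cell_c1, mirror_cell_c2 and mount above 0.2 N and linear speed of mirror_cell below 0.01 m/s and angular speed of mirror_cell below 0.05 rad/s and contact force between mirror_cell and the fingers below 0.01 N); the robot touches nothing.
It fails at once if the gripper forces the mirror cell against the mount: contact forces on the mount of more than 40 N in sum while the fingers bear on the cell with more than 10 N (contact force between mirror_cell and mount above 40 N and contact force between mirror_cell and the fingers above 10 N).
It fails at once if the mirror cell is dropped: out of the fingers it moves faster than 0.4 m/s (a fall of more than 8 mm) (linear speed of mirror_cell above 0.4 m/s and contact force between mirror_cell and the fingers below 0.01 N).
It fails at once if the mirror cell is tipped by more than 25 degrees (angle between mirror_cell's own z axis and vertical above 0.44 rad).
It fails at once if a bystander is moved by more than 15 mm (distance of any of parts_bin, grease_tin, die, collar from where it was at the start of the episode above 0.015 m).
It also fails if it takes over 70 s, if anything falls off the work surface, if the arm or the gripper's body presses on something with over 40 N, if the wrist force passes 120 N, or if a joint passes its speed limit or range.

### The arm

A 7-joint arm with a two-finger parallel gripper is mounted at the origin on the work surface. World frame = base frame: x ahead of the robot, y to its left, z up, the work surface at z = 0. Lengths are in m, angles in rad, forces in N, time in s.
With the tool pointing down it reaches from about 0.425 to 0.875 m from the base axis. Payload 4.7 kg.
Tool frame: the origin (TCP) lies midway between the tips of the shut fingers; the grasp point (between the pads) lies 19 mm behind it; z points along the fingers, x is the direction in which the jaws open and shut, and the axes are right-handed (so a half turn about z gives the same grasp; the last joint's range is limited). The gripper opens to 87 mm and grips with 3 to 60 N. Pads are 19 mm wide; open, the fingers measure 117 mm over their backs; the gripper's body (75 mm by 190 mm) begins 51 mm behind the grasp point.
Start: joints at [1.183, 0.321, -0.07, 1.45, 0.023, 1.371, -0.057], TCP at [0.254, -0.598, 0.223] pointing down, gripper open.
Joint ranges: [-2.86, 2.86], [-0.3, 2.09], [-1.38, 1.24], [0.06, 2.45], [-1.56, 4.7], [0.09, 2.05], [-2.69, 2.69]. Speed limits (rad/s): [2.57, 2.57, 3.14, 3.14, 3.14, 3.14, 3.14].

### API

Orientations are given as a rotation vector (axis times angle).
In Python, from bench import get_state, eyes, ticket gives the robot as it stands.
- The arm moves only by the tool carry_out, never from a script. Its argument "motion" is a list of rows, each a list of 2 entries, a list of its own where there are three numbers: the shift along the world's x, y, z in m, then the turn about the world's z in rad. A call has 1 to 20 rows; each row is the pose to reach, as a shift and turn from the pose commanded when the call began; what a row does not reach only later rows make up. A row lasts 1/10 s, in which the tool goes at most 50 mm and 8.59 degrees, less where a joint would pass 70% of its speed; a pose out of reach is approached as far as the arm can. A call with a gripper value outside its range is refused whole. "grip" is the gripper command: -1 is fully open, 1 is shut, values between are in proportion, set as the call begins (left out, the last holds). The fingers move at their own pace and stop on an object; "squeeze" is the grip in N (left out, the last holds). Time passes only in rows, so rows that repeat a pose let the fingers close. It gives the time, the measured TCP pose, the force and the opening at its end, in the units of the state.
- get_state(): the state, without advancing time (a new reading comes with each control period).
- eyes.get_image(name): name is "side" or "top"; returns a dict with "pixels" (384x512x3 uint8, blue, green, red), "mtx" (3x3 intrinsics, pixels), "extrinsics" (4x4, takes a point from camera to world coordinates). Camera axes: x right, y down, z forward; pixel columns grow to the right and rows downward; lengths in m; the calibration is good to about 2 mm. A picture is of the moment at which its call begins. There is no depth.
- ticket.close_job(): hands the job in, once; it reports no verdict.
The state is a dict: "time": time; "joint_positions": joint angles; "qd": joint speeds; "joint_torque": joint torques, N m; "position": TCP position; "tool_rot": TCP orientation; "ft_force": force on the tool from outside, world axes, zero at the start; "torque": the same for the moment, N m; "grip_width": opening from 0.0 (shut) to 1.0 (fully open).
Only numpy, scipy, OpenCV 4.12 (cv2) and the standard library are available. Lean on these libraries where they do the work, as an engineer would, in place of code of your own. Each camera call takes 0.05 s, during which the arm holds its last target. There are 200 camera calls.

## Working session

There is one attempt and no reset: what is moved stays moved. The work goes in short steps, Python scripts to look and compute and a tool call to move; the robot and the scene stay as the last step left them, time stands still between calls to the robot, and variables do not carry over. Pictures are saved under pics/ and viewed, about 8 in all and at most 12, crops included, and the job is handed in when it is done.

Besides the shell and the picture viewer there is one more tool, called after "Call:" as name(argument=value, ...) on one line, values as JSON. carry_out: Moves the arm, as the interface text tells. Its arguments: {"type":"object","properties":{"motion":{"type":"array","items":{"type":"array"}},"grip":{"type":"number"},"squeeze":{"type":"number"}},"required":["motion"]}

```bash
mkdir -p pics
cat > h.py <<'E'
import numpy as np, cv2
from bench import get_state, eyes, ticket
def ray(im,u,v):
    d=np.linalg.inv(im['mtx'])@[u,v,1]; E=np.array(im['extrinsics']); return E[:3,3],E[:3,:3]@d
def onz(im,u,v,z):
    o,d=ray(im,u,v); return o+d*(z-o[2])/d[2]
def proj(im,p):
    E=np.linalg.inv(im['extrinsics']); q=np.array(im['mtx'])@(E[:3,:3]@np.array(p)+E[:3,3]); return q[:2]/q[2]
E
python3 - <<'E'
from h import *
for n in('top','side'):
    im=eyes.get_image(n); cv2.imwrite(f'pics/{n}0.png',im['pixels']); np.savez(f'{n}0.npz',**im)
    print(n,np.round(im['mtx'],1).tolist(),np.round(im['extrinsics'],3).tolist())
print(get_state())
E
```

```text
top [[400.2, 0.0, 258.6], [0.0, 400.2, 190.3], [0.0, 0.0, 1.0]] [[0.023, -0.996, 0.083, 0.49], [-1.0, -0.022, 0.004, 0.019], [-0.003, -0.083, -0.997, 0.925], [0.0, 0.0, 0.0, 1.0]]
side [[407.1, 0.0, 257.8], [0.0, 407.1, 199.9], [0.0, 0.0, 1.0]] [[0.996, -0.071, 0.053, 0.514], [-0.088, -0.721, 0.688, -0.496], [-0.011, -0.69, -0.724, 0.608], [0.0, 0.0, 0.0, 1.0]]
{'time': 0.1, 'joint_positions': array([ 1.18310942,  0.32175269, -0.07008106,  1.45153896,  0.02255415,
        1.37080959, -0.05690792]), 'qd': array([-6.33510100e-05, -1.50037108e-03, -1.19442686e-03, -2.66525453e-03,
       -4.51951720e-04, -2.92222900e-05, -1.87414368e-04]), 'joint_torque': array([-3.28104852e-04, -4.92574811e+01, -4.05669976e-01, -3.13397777e+01,
       -6.40054978e-02,  3.94848967e-02,  1.04337239e-04]), 'position': array([ 0.2539664 , -0.59779489,  0.22157542]), 'tool_rot': array([-2.61929006e+00,  1.73297693e+00,  2.29780271e-03]), 'ft_force': array([-0.27467681,  0.25540469, -0.26976841]), 'torque': array([-0.04980067, -0.02443385,  0.01129374]), 'grip_width': 1.0013825781393935}
```

View pics/top0.png

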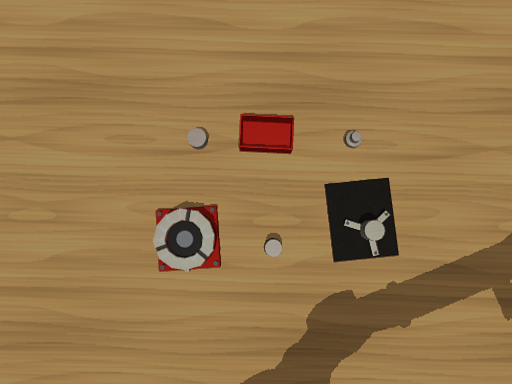

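View pics/side0.png

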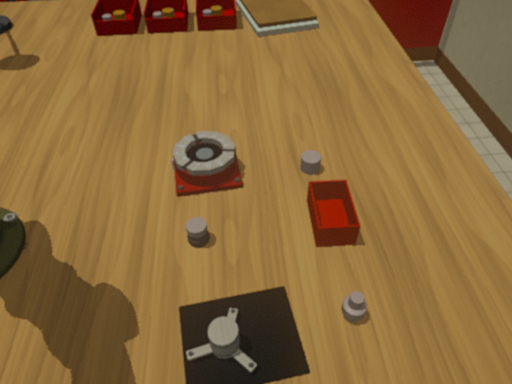

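The top view shows the cell at about (374,231) and the ring at (184,240), with grooves near (187,213), (160,247) and (206,257). I'll enlarge both in one picture and measure.

Run:
```python
from h import *
im=dict(np.load('top0.npz')); p=im['pixels']
def crop(u,v,r): return cv2.resize(p[v-r:v+r,u-r:u+r],(400,400),interpolation=cv2.INTER_CUBIC)
cv2.imwrite('pics/c0.png',np.hstack([crop(184,240,40),crop(370,231,40)]))
# ring: bright low-saturation blob
hsv=cv2.cvtColor(p,cv2.COLOR_BGR2HSV); 
m=((hsv[...,1]<60)&(hsv[...,2]>110)).astype(np.uint8)
n,l,s,c=cv2.connectedComponentsWithStats(m)
for i in range(1,n):
    if s[i,4]>20: print(s[i],c[i])
# red base corners
r=((hsv[...,1]>150)&((hsv[...,0]<8)|(hsv[...,0]>172))).astype(np.uint8); r[:,:140]=0;r[:200]=0
print('base',cv2.minAreaRect(cv2.findNonZero(r)))
```

```text
[187 128  19  19 280] [196.15       137.09642857]
[346 131  16  16 161] [353.88819876 138.45962733]
[153 208  34  40 529] [167.13610586 225.61625709]
[189 210  25  46 541] [203.38077634 231.20887246]
[365 211  24  45 461] [375.14316703 231.22993492]
[344 220  17  10  87] [352.3908046  224.67816092]
[177 231  16  16 197] [184.16751269 238.72081218]
[265 240  17  17 231] [273.         247.74891775]
[157 248  48  24 552] [179.83876812 259.99094203]
base ((187.65060424804688, 237.96017456054688), (61.802642822265625, 61.76190948486328), 86.49646759033203)
```

View pics/c0.png

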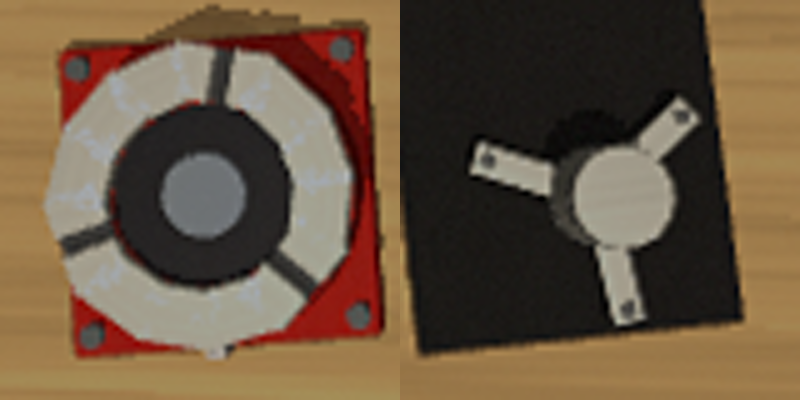

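The crop shows dark grooves at crop pixels (220,78), (88,241) and (292,273), and the tab at (218,352). The foot screws are at (682,117), (487,161) and (628,308), and the barrel top is at (625,198). Next I'll turn these into metric positions.

```bash
cat > meas.py <<'E'
from h import *
def circ(P):
    A=np.c_[2*P,np.ones(len(P))]; s=np.linalg.lstsq(A,(P**2).sum(1),rcond=None)[0]; return s[:2],np.sqrt(s[2]+s[:2]@s[:2])
def arm_fit(pts): # three points on arms: centre = circumcentre
    c,r=circ(pts); a=np.degrees(np.arctan2(*(pts-c).T[::-1])); return c,r,a
E
python3 - <<'E'
from meas import *
im=dict(np.load('top0.npz')); p=im['pixels']; hsv=cv2.cvtColor(p,cv2.COLOR_BGR2HSV)
f=lambda X,Y,u0,v0:((X+.5)/5-.5+u0,(Y+.5)/5-.5+v0)
D=np.array([onz(im,*f(X,Y,330,191),.022)[:2] for X,Y in((282,117),(87,161),(228,308))])
c,r,a=arm_fit(D); print('cell dots c,r,a',c,r,a, 'mod', np.mod(a,120))
print('barrel top c',onz(im,*f(225,198,330,191),.062))
# ring
m=((hsv[...,1]<60)&(hsv[...,2]>110)).astype(np.uint8)
n,l,s,cc=cv2.connectedComponentsWithStats(m)
ids=[i for i in range(1,n) if s[i,4]>500]
R=np.isin(l,ids).astype(np.uint8); h=cv2.convexHull(cv2.findNonZero(R))[:,0].astype(float)
P=np.array([onz(im,u,v,.06)[:2] for u,v in h]); k=P[:,0]>-9
for _ in range(4):
    C,rr=circ(P[k]); e=np.linalg.norm(P-C,axis=1)-rr; k=abs(e)<.0025
print('ring outer',C,rr,k.sum(),len(k))
# inner edge: hole of ring
ctr,_=cv2.findContours(cv2.morphologyEx(R,cv2.MORPH_CLOSE,np.ones((7,7))),cv2.RETR_CCOMP,cv2.CHAIN_APPROX_NONE)
for q in ctr: 
    Q=np.array([onz(im,u,v,.06)[:2] for u,v in q[:,0]]); 
    if len(Q)>20: print('contour',circ(Q),len(Q))
r=((hsv[...,1]>150)&((hsv[...,0]<8)|(hsv[...,0]>172))).astype(np.uint8); r[:,:140]=0;r[:200]=0
b=cv2.minAreaRect(cv2.findNonZero(r)); B=np.array([onz(im,u,v,.014)[:2] for u,v in cv2.boxPoints(b)]); print('base',B.mean(0),np.linalg.norm(B[0]-B[1]),np.degrees(np.arctan2(*(B[1]-B[0])[::-1])))
for name,C0 in(('outer',C),('base',B.mean(0))):
    vv,uu=np.mgrid[200:280,144:226]; G=np.array([onz(im,u,v,.06)[:2]-C0 for u,v in zip(uu.ravel(),vv.ravel())])
    rad=np.linalg.norm(G,axis=1); w=np.clip(150.-p[vv.ravel(),uu.ravel()].mean(1),0,None); k=(rad>.044)&(rad<.058)&(w>0)&(hsv[vv.ravel(),uu.ravel(),1]<90)
    ang=np.degrees(np.arctan2(G[:,1],G[:,0]))
    H=np.histogram(ang[k],bins=36,range=(-180,180),weights=w[k])[0]; print(H.astype(int))
    for pk in(-10,100,-130):
        z=k&(abs((ang-pk+180)%360-180)<25); d=(ang[z]-pk+180)%360-180; print(name,pk,pk+np.average(d,weights=w[z]))
E
```

```text
cell dots c,r,a [ 0.48210564 -0.22700901] 0.05183905580415415 [ -46.60126637   74.44396531 -165.19576451] mod [73.39873363 74.44396531 74.80423549]
barrel top c [ 0.4812476  -0.22755507  0.062     ]
ring outer [0.4525775  0.18169698] 0.06516445904258804 22 24
contour (array([0.45359625, 0.18186718]), np.float64(0.06353303006645075)) 176
contour (array([0.45313827, 0.18205716]), np.float64(0.04138255292419811)) 113
base [0.45421413 0.18120743] 0.14052603605588582 -85.21070405867066
[   0    0    0    0  475 1993    1    0    0    0    0    0    0    0
    0    0  583 1890    0    0    0    0    0    0    0    0    0    0
  904 1586    0    0    0    0    0    0]
outer -10 -7.388145601563336
outer 100 110.87020099831165
outer -130 -127.19921504162585
[   0    0    0    0 1006 1560    0    0    0    0    0    0    0    0
    0    0  354 2294    0    0    0    0    0    0    0    0    0    0
  616 1839    0    0    0    0    0    0]
base -10 -6.919569474170672
base 100 112.26507497428419
base -130 -128.8697970304498
```

Measured so far:
- **Cell:** axis at about (0.4818, −0.2272), one arm at about 74.2°.
- **Ring:** centre at about (0.453, 0.182), grooves at about −7.9° plus multiples of 120°.

The cell therefore needs about a +38° turn. I'll move above it now.

Call:
carry_out(motion=[[[0.03,0.05,0],0],[[0.06,0.098,0],0],[[0.09,0.146,0],0],[[0.12,0.195,0],0],[[0.15,0.244,0],0],[[0.18,0.293,0],0],[[0.21,0.342,-0.02],0],[[0.228,0.371,-0.05],0],[[0.228,0.371,-0.08],0],[[0.228,0.371,-0.08],0],[[0.228,0.371,-0.08],0],[[0.228,0.371,-0.08],0],[[0.228,0.371,-0.08],0]], grip=-1)

```text
time: 1.4
position: [0.4822, -0.2298, 0.144]
tool_rot: [2.617, -1.737, 0.004]
ft_force: [-0.3, 0.1, 1.4]
grip_width: 1.0
```

Call:
carry_out(motion=[[[0,0,-0.02],0],[[0,0,-0.04],0],[[0,0,-0.06],0],[[0,0,-0.07],0],[[0,0,-0.07],0],[[0,0,-0.07],0]])

```text
time: 2.0
position: [0.4827, -0.2282, 0.0737]
tool_rot: [2.619, -1.735, 0.002]
ft_force: [-0.1, -0.3, 0.1]
grip_width: 0.999
```

Run:
```python
from h import *
for n in('top','side'):
    im=eyes.get_image(n); np.savez(f'{n}1.npz',**im)
    u,v=(370,215) if n=='top' else (235,310)
    p=im['pixels']; u0,v0=u-60,min(v-60,384-120); c=cv2.resize(p[v0:v0+120,u0:u0+120],(400,400),interpolation=cv2.INTER_CUBIC)
    (a:=globals().setdefault('L',[])).append(c); print(n,u0,v0)
cv2.imwrite('pics/c1.png',np.hstack(L)); s=get_state(); print(s['position'],s['tool_rot'],s['time'],s['ft_force'])
```

```text
top 310 155
side 175 250
[ 0.48308319 -0.22796945  0.07399018] [-2.619538    1.73409729 -0.00385682] 2.1 [ 0.35077625 -0.70187247 -0.27263468]
```

View pics/c1.png

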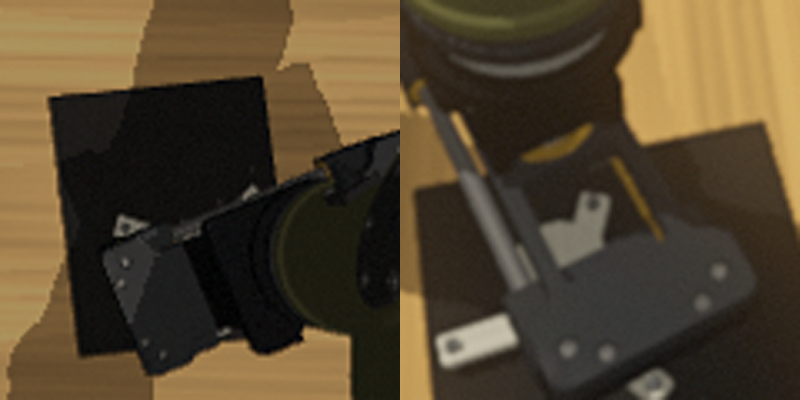

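The gripper straddles the barrel and two arm ends are visible (side view, about (455,345) and (590,205) in the crop). I'll descend and close gently.

Call:
carry_out(motion=[[[-0.001,0.001,-0.015],0],[[-0.001,0.001,-0.03],0],[[-0.001,0.001,-0.04],0],[[-0.001,0.001,-0.045],0],[[-0.001,0.001,-0.045],0],[[-0.001,0.001,-0.045],0]])

```text
time: 2.7
position: [0.4815, -0.2263, 0.0278]
tool_rot: [-2.62, 1.733, -0.0]
ft_force: [1.1, -0.2, 0.1]
grip_width: 0.997
```

Call:
carry_out(motion=[[[0,0,0],0],[[0,0,0],0],[[0,0,0],0],[[0,0,0],0],[[0,0,0],0],[[0,0,0],0],[[0,0,0],0],[[0,0,0],0],[[0,0,0],0],[[0,0,0],0]], grip=1, squeeze=15)

```text
time: 3.7
position: [0.4812, -0.2264, 0.0276]
tool_rot: [2.62, -1.733, 0.0]
ft_force: [0.5, 0.2, 0.0]
grip_width: 0.498
```

Call:
carry_out(motion=[[[0,0,0.005],0],[[0,0,0.015],0],[[0,0,0.03],0],[[0,0,0.05],0],[[0,0,0.07],0],[[0,0,0.09],0],[[0,0,0.11],0],[[0,0,0.12],0],[[0,0,0.12],0],[[0,0,0.12],0],[[0,0,0.12],0]])

```text
time: 4.8
position: [0.4803, -0.2259, 0.1464]
tool_rot: [2.62, -1.733, -0.003]
ft_force: [-0.2, 0.3, -3.2]
grip_width: 0.5
```

Run:
```python
from h import *
s=get_state(); print(s['position'],s['ft_force'],s['grip_width'],s['joint_positions'])
```

```text
[ 0.48033245 -0.22592722  0.14642798] [-0.17424486  0.34686387 -3.23305045] 0.5002128324610041 [ 0.74286826  0.14344748 -0.38134689  1.83178703  0.05740114  1.17929785
 -0.82595974]
```

Call:
carry_out(motion=[[[-0.001,0.01,0],0.02],[[-0.002,0.03,0],0.05],[[-0.004,0.06,0],0.1],[[-0.006,0.09,0],0.15],[[-0.008,0.12,0],0.2],[[-0.01,0.15,0],0.25],[[-0.012,0.18,0],0.3],[[-0.014,0.21,0],0.35],[[-0.016,0.24,0],0.4],[[-0.018,0.27,0],0.45],[[-0.02,0.3,0],0.5],[[-0.022,0.33,0],0.55],[[-0.024,0.36,0],0.6],[[-0.026,0.385,0],0.64],[[-0.027,0.4,0],0.66],[[-0.027,0.408,0],0.66],[[-0.027,0.408,0],0.66],[[-0.027,0.408,0],0.66],[[-0.027,0.408,0],0.66]])

```text
time: 6.7
position: [0.4545, 0.1802, 0.1474]
tool_rot: [3.039, -0.794, 0.0]
ft_force: [-0.7, -0.0, -3.0]
grip_width: 0.503
```

Run:
```python
from h import *
from scipy.spatial.transform import Rotation as Ro
s=get_state(); print(s['position'],s['ft_force'],s['grip_width'],s['joint_positions'],Ro.from_rotvec(s['tool_rot']).as_matrix())
L=[]
for n,(u0,v0) in dict(top=(130,170),side=(145,60)).items():
    im=eyes.get_image(n); np.savez(f'{n}2.npz',**im)
    L.append(cv2.resize(im['pixels'][v0:v0+130,u0:u0+130],(400,400),interpolation=cv2.INTER_CUBIC))
cv2.imwrite('pics/c2.png',np.hstack(L))
```

```text
[0.45446112 0.18022333 0.14740284] [-0.69514458 -0.02498406 -3.03380977] 0.5032032691661673 [ 0.33175093  0.07863141 -0.78680158  1.91452162  0.06112131  1.17274047
 -0.98865875] [[ 8.72057524e-01 -4.89403336e-01 -2.20600790e-04]
 [-4.89403330e-01 -8.72057120e-01 -8.72007751e-04]
 [ 2.34387013e-04  8.68403681e-04 -9.99999595e-01]]
```

View pics/c2.png

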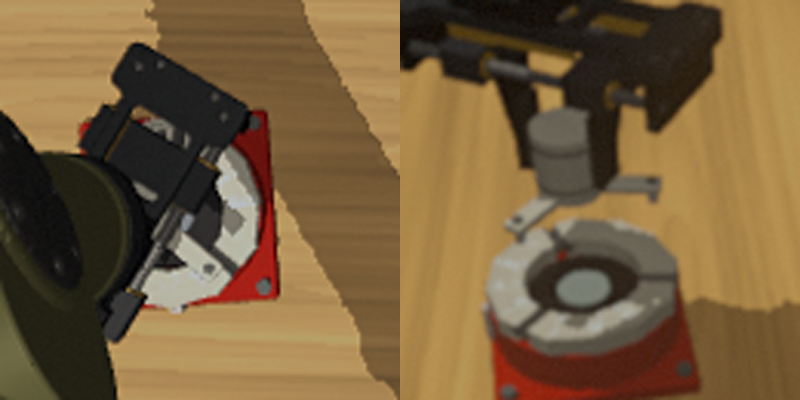

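In the top crop, a screw shows at (209,268) with a groove next to it at about (215,255). In the side crop, arm ends show at (517,222) and (648,187). I'll check the held angle from these.

Run:
```python
from h import *
t=dict(np.load('top2.npz')); s=dict(np.load('side2.npz')); k=130/400
T=np.array([.4545,.1802])
f=lambda X,Y,u0,v0:((X+.5)*k-.5+u0,(Y+.5)*k-.5+v0)
q=onz(t,*f(209,268,130,170),.1418)[:2]-T; print('top',q,np.hypot(*q),np.degrees(np.arctan2(*q[::-1])))
for X,Y in((117,222),(248,187)):
    q=onz(s,*f(X,Y,145,60),.1418)[:2]-T; print('side',q,np.hypot(*q),np.degrees(np.arctan2(*q[::-1])))
for a in(-8,112,-128):
    P=[*(T+.052*np.array([np.cos(np.radians(a)),np.sin(np.radians(a))])),.1418]
    print(a,[((proj(s,P)-[145,60])/k).round(),((proj(t,P)-[130,170])/k).round()])
c=cv2.resize(s['pixels'][100:145,165:240],(800,480),interpolation=cv2.INTER_CUBIC); cv2.imwrite('pics/c3.png',c)
```

```text
top [-0.03140935 -0.04237632] 0.05274751255700767 -126.5458654202798
side [-0.03183487 -0.0426874 ] 0.053251037158410064 -126.71437646753033
side [ 0.04946295 -0.01452566] 0.05155170416458686 -16.36580096231463
-8 [array([250., 179.]), array([157., 134.])]
112 [array([140., 137.]), array([ 65., 245.])]
-128 [array([116., 219.]), array([206., 268.])]
```

View pics/c3.png

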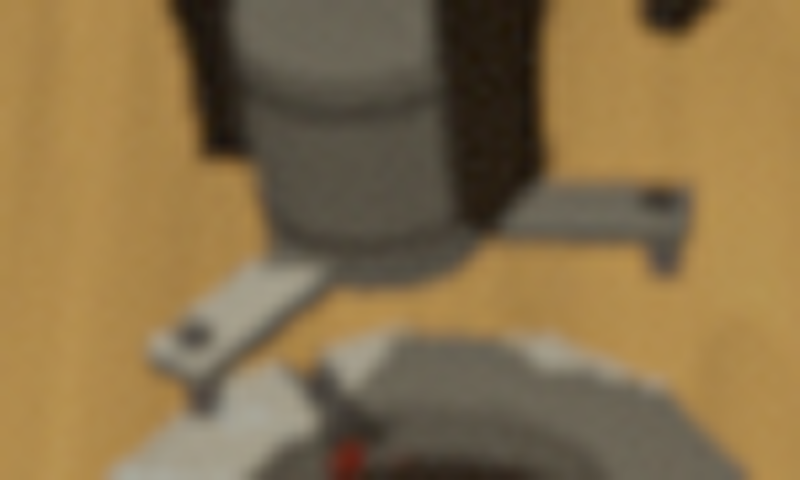

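The screws project within about 1 px of where arms at −8° and −128° should be, so the angle is right. I'll descend to about 10 mm above the ring and re-check the position once settled.

Call:
carry_out(motion=[[[0,0,-0.01],0],[[0,0,-0.025],0],[[0,0,-0.04],0],[[0,0,-0.05],0],[[0,0,-0.055],0],[[0,0,-0.055],0],[[0,0,-0.055],0],[[0,0,-0.055],0],[[0,0,-0.055],0],[[0,0,-0.055],0]])

```text
time: 7.8
position: [0.4545, 0.1818, 0.093]
tool_rot: [-3.04, 0.791, -0.001]
ft_force: [-0.7, -1.0, -3.5]
grip_width: 0.505
```

Run:
```python
from h import *
from scipy.spatial.transform import Rotation as Ro
for i in range(4):
    s=get_state(); R=Ro.from_rotvec(s['tool_rot']).as_matrix(); print(s['position'],s['ft_force'],np.degrees(np.arctan2(R[1,0],R[0,0])))
    im=eyes.get_image('side')
np.savez('side3.npz',**im)
cv2.imwrite('pics/c4.png',cv2.resize(im['pixels'][105:195,155:265],(792,648//1-60),interpolation=cv2.INTER_CUBIC))
```

```text
[0.45447053 0.18181452 0.09297744] [-0.71923007 -0.96686619 -3.45223833] -29.164778881719215
[0.45439321 0.18179267 0.09290469] [-0.14212406 -0.06191096 -3.03317593] -29.160272032615925
[0.45437147 0.18173696 0.09284232] [-0.15657889  1.15304145 -3.67273423] -29.16917327688811
[0.45430931 0.18175241 0.09277873] [-0.14986187  0.05088461 -2.6762968 ] -29.166316932001774
```

View pics/c4.png

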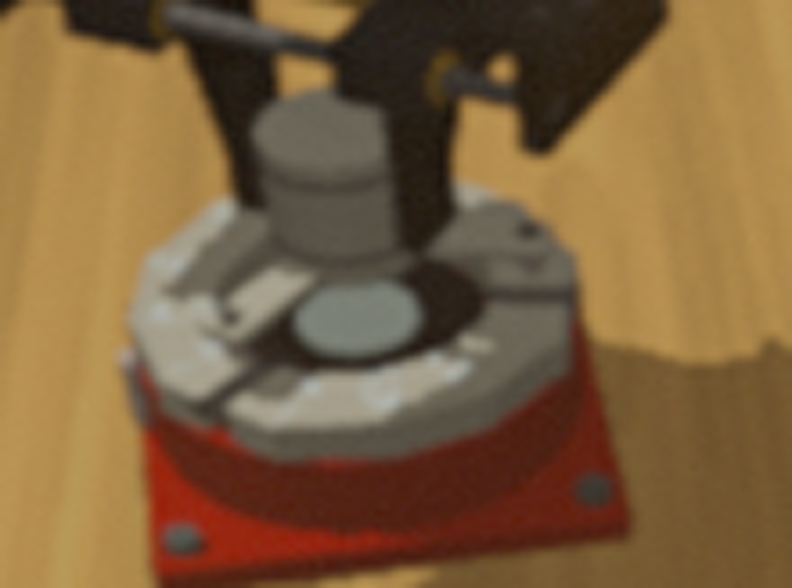

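The side view shows the screws at (232,318) and (530,230), the left groove running from about (255,362) to (210,408), and the right groove running from (485,293) to (575,296). I'll compare feet and grooves within this one view.

Run:
```python
from h import *
s=dict(np.load('side3.npz'))
f=lambda X,Y:((X+.5)*110/792-.5+155,(Y+.5)*90/588-.5+105)
T=np.array([.4543,.1818])
for n,X,Y,z in(('sL',232,318,.0872),('sR',530,230,.0872),('gLi',255,362,.06),('gLo',210,408,.06),('gRi',485,293,.06),('gRo',575,296,.06)):
    q=onz(s,*f(X,Y),z)[:2]; d=q-T; print(n,q.round(4),np.hypot(*d).round(4),np.degrees(np.arctan2(*d[::-1])).round(1))
```

```text
sL [0.4228 0.1402] 0.0522 -127.1
sR [0.5065 0.1749] 0.0527 -7.6
gLi [0.4253 0.1511] 0.0422 -133.3
gLo [0.4133 0.1305] 0.0657 -128.6
gRi [0.4917 0.1785] 0.0376 -5.1
gRo [0.518  0.1743] 0.0641 -6.7
```

Call:
carry_out(motion=[[[-0.001,0.0005,-0.003],0],[[-0.0015,0.0005,-0.006],0],[[-0.0015,0.0005,-0.008],0],[[-0.0015,0.0005,-0.009],0],[[-0.0015,0.0005,-0.0095],0],[[-0.0015,0.0005,-0.0095],0],[[-0.0015,0.0005,-0.0095],0]])

```text
time: 8.7
position: [0.4528, 0.1823, 0.0832]
tool_rot: [-3.04, 0.791, -0.0]
ft_force: [-0.3, 0.4, -2.8]
grip_width: 0.5
```

Call:
carry_out(motion=[[[0,0,-0.0005],0],[[0,0,-0.001],0],[[0,0,-0.0015],0],[[0,0,-0.0015],0]])

```text
time: 9.1
position: [0.4526, 0.1822, 0.0815]
tool_rot: [3.04, -0.791, 0.0]
ft_force: [-0.2, 0.3, -3.8]
grip_width: 0.5
```

No contact force yet at 1 mm below flat level, so the feet are entering the grooves. I'll continue in small steps.

Call:
carry_out(motion=[[[0,0,-0.0005],0],[[0,0,-0.001],0],[[0,0,-0.001],0],[[0,0,-0.001],0]])

```text
time: 9.5
position: [0.4528, 0.1824, 0.0806]
tool_rot: [-3.04, 0.791, -0.0]
ft_force: [0.3, 0.1, -3.0]
grip_width: 0.5
```

Call:
carry_out(motion=[[[0,0,-0.0005],0],[[0,0,-0.001],0],[[0,0,-0.001],0],[[0,0,-0.001],0]])

```text
time: 9.9
position: [0.4529, 0.1828, 0.0798]
tool_rot: [-3.04, 0.79, -0.001]
ft_force: [0.7, 2.7, -1.9]
grip_width: 0.499
```

One wall is touching and pushing the cell in +y. I'll follow it and ease the grip.

Call:
carry_out(motion=[[[0.0002,0.0005,0],0],[[0.0002,0.001,0],0],[[0.0002,0.001,-0.0005],0],[[0.0002,0.001,-0.0005],0],[[0.0002,0.001,-0.0005],0]], squeeze=7)

```text
time: 10.4
position: [0.4529, 0.1834, 0.0791]
tool_rot: [-3.04, 0.791, -0.0]
ft_force: [0.2, 0.8, -0.7]
grip_width: 0.505
```

Call:
carry_out(motion=[[[0,0.0003,-0.0005],0],[[0,0.0003,-0.0005],0],[[0,0.0003,-0.0005],0]])

```text
time: 10.7
position: [0.453, 0.1835, 0.0789]
tool_rot: [3.04, -0.791, 0.001]
ft_force: [-1.5, 0.9, 3.3]
grip_width: 0.505
```

The cell is bearing: z has stopped and the force has risen by about 6 N. I'll release, go up, and check by eye.

Call:
carry_out(motion=[[[0,0,0],0],[[0,0,0],0],[[0,0,0],0],[[0,0,0],0],[[0,0,0],0],[[0,0,0],0]], grip=-0.7)

```text
time: 11.3
position: [0.4529, 0.1835, 0.0785]
tool_rot: [3.04, -0.791, -0.0]
ft_force: [0.1, -0.8, 0.2]
grip_width: 0.84
```

Call:
carry_out(motion=[[[0,0,0.005],0],[[0,0,0.015],0],[[0,0,0.03],0],[[0,0,0.045],0],[[0,0,0.06],0],[[0,0,0.06],0],[[0,0,0.06],0],[[0,0,0.06],0]])

```text
time: 12.1
position: [0.4524, 0.1832, 0.1381]
tool_rot: [3.04, -0.791, -0.001]
ft_force: [0.5, 0.3, 0.1]
grip_width: 0.852
```

Run:
```python
from h import *
s=get_state(); print(s['position'],s['ft_force'],s['grip_width'])
im=eyes.get_image('side')
np.savez('side4.npz',**im)
cv2.imwrite('pics/c5.png',cv2.resize(im['pixels'][105:195,155:265],(792,648-60),interpolation=cv2.INTER_CUBIC))
```

```text
[0.45243658 0.18323311 0.13808193] [0.5371623  0.29202724 0.1109058 ] 0.8519621217238708
```

View pics/c5.png

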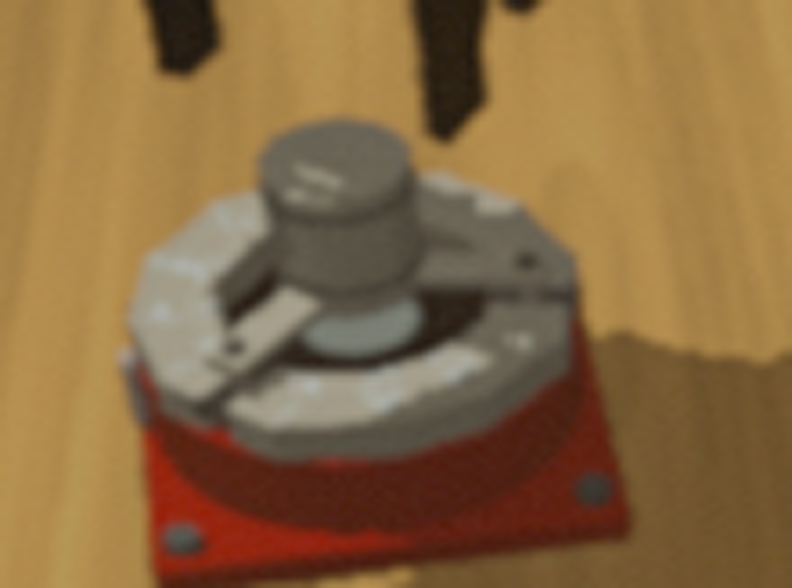

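The cell stands upright with its arms along the grooves (left screw at (235,345), right at (527,260)). Next I'll shut the fingers above it and press on the centre of the top.

Call:
carry_out(motion=[[[0,0,0],0],[[0,0,0],0],[[0,0,0],0],[[0,0,0],0],[[0,0,0],0],[[0,0,0],0],[[0,0,0],0],[[0,0,0],0],[[0,0,0],0],[[0,0,0],0],[[0,0,0],0],[[0,0,0],0]], grip=1, squeeze=10)

```text
time: 13.35
position: [0.4529, 0.1835, 0.1386]
tool_rot: [3.04, -0.791, 0.0]
ft_force: [0.2, -0.5, 0.4]
grip_width: 0.004
```

Call:
carry_out(motion=[[[0.0003,0,-0.008],0],[[0.0003,0,-0.015],0],[[0.0003,0,-0.02],0],[[0.0003,0,-0.022],0],[[0.0003,0,-0.022],0],[[0.0003,0,-0.022],0],[[0.0003,0,-0.022],0]])

```text
time: 14.05
position: [0.4534, 0.1836, 0.1168]
tool_rot: [-3.04, 0.791, -0.001]
ft_force: [-0.5, -0.2, -0.2]
grip_width: 0.005
```

Call:
carry_out(motion=[[[0,0,-0.001],0],[[0,0,-0.002],0],[[0,0,-0.0025],0],[[0,0,-0.003],0],[[0,0,-0.003],0],[[0,0,-0.003],0]])

```text
time: 14.65
position: [0.4532, 0.1836, 0.1136]
tool_rot: [3.04, -0.791, 0.0]
ft_force: [-0.5, -0.0, 0.3]
grip_width: 0.007
```

Call:
carry_out(motion=[[[0,0,-0.0003],0],[[0,0,-0.0005],0],[[0,0,-0.0005],0],[[0,0,-0.0005],0]])

```text
time: 15.05
position: [0.4533, 0.1836, 0.1135]
tool_rot: [3.04, -0.791, 0.001]
ft_force: [-1.9, -0.6, 5.2]
grip_width: 0.008
```

Contact at z = 0.1135, which matches home height (0.0564 + 0.057 = 0.1134). I'll add a touch more and hold.

Call:
carry_out(motion=[[[0,0,-0.0001],0],[[0,0,-0.0001],0],[[0,0,-0.0001],0],[[0,0,-0.0001],0]])

```text
time: 15.45
position: [0.4533, 0.1836, 0.1135]
tool_rot: [3.04, -0.791, 0.001]
ft_force: [-1.2, -1.1, 6.1]
grip_width: 0.004
```

Call:
carry_out(motion=[[[0,0,0],0],[[0,0,0],0]])

```text
time: 15.65
position: [0.4533, 0.1836, 0.1135]
tool_rot: [3.04, -0.791, 0.001]
ft_force: [-2.4, -0.9, 6.0]
grip_width: 0.003
```

Call:
carry_out(motion=[[[0,0,0],0],[[0,0,0],0]])

```text
time: 15.85
position: [0.4533, 0.1836, 0.1135]
tool_rot: [3.04, -0.791, 0.001]
ft_force: [-1.8, -0.1, 6.6]
grip_width: 0.004
```

There is about 1.8 N of side load on the tool. I'll relieve it and hold again for even bearing.

Call:
carry_out(motion=[[[-0.0003,-0.0001,0],0],[[-0.0003,-0.0001,-0.0001],0],[[-0.0003,-0.0001,-0.0001],0],[[-0.0003,-0.0001,-0.0001],0]])

```text
time: 16.25
position: [0.4533, 0.1836, 0.1135]
tool_rot: [-3.04, 0.791, -0.001]
ft_force: [-1.8, 0.5, 6.3]
grip_width: 0.007
```

Call:
carry_out(motion=[[[0,0,0],0],[[0,0,0],0],[[0,0,0],0]])

```text
time: 16.55
position: [0.4533, 0.1836, 0.1135]
tool_rot: [-3.04, 0.791, -0.001]
ft_force: [-0.9, -0.6, 5.6]
grip_width: 0.002
```

Call:
carry_out(motion=[[[-0.0001,0,-0.0001],0],[[-0.0001,0,-0.0002],0],[[-0.0001,0,-0.0002],0],[[-0.0001,0,-0.0002],0]])

```text
time: 16.95
position: [0.4533, 0.1836, 0.1135]
tool_rot: [-3.04, 0.791, -0.002]
ft_force: [-1.8, -0.5, 6.1]
grip_width: 0.005
```

Call:
carry_out(motion=[[[0,0,0.001],0],[[0,0,0.003],0],[[0,0,0.01],0],[[0,0,0.03],0],[[0,0,0.06],0],[[0,0,0.1],0],[[0,-0.04,0.13],0],[[0,-0.08,0.13],0],[[0,-0.12,0.13],0],[[0,-0.16,0.13],0],[[0,-0.2,0.13],0],[[0,-0.24,0.13],0],[[0,-0.28,0.13],0],[[0,-0.28,0.13],0],[[0,-0.28,0.13],0],[[0,-0.28,0.13],0]])

```text
time: 18.55
position: [0.4529, -0.0952, 0.2429]
tool_rot: [-3.041, 0.788, -0.0]
ft_force: [0.3, 0.9, -1.1]
grip_width: 0.005
```

Run:
```python
from meas import *
im=eyes.get_image('top'); np.savez('top5.npz',**im); s=eyes.get_image('side')
cv2.imwrite('pics/c6.png',np.hstack([cv2.resize(i['pixels'][b:b+80,a:a+80],(400,400),interpolation=cv2.INTER_CUBIC) for i,a,b in((im,144,200),(s,165,110))]))
```

```text
(no output)
```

View pics/c6.png

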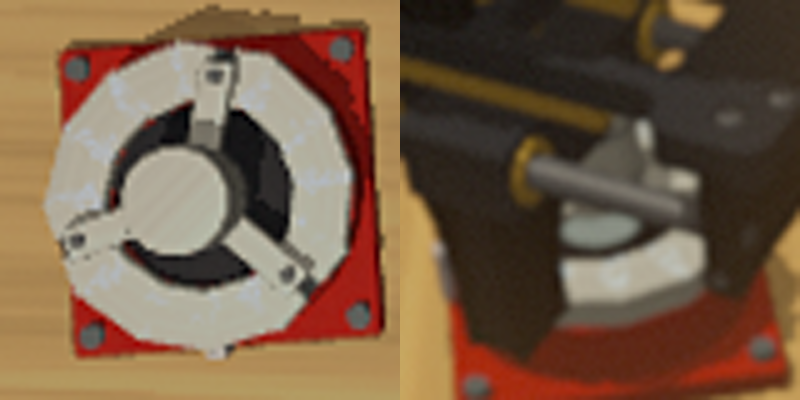

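All three arms lie over the grooves, with screws at (215,76), (77,241) and (291,274). One numeric check, then I'll hand in.

Run:
```python
from meas import *
im=dict(np.load('top5.npz'))
D=np.array([onz(im,(X+.5)/5-.5+144,(Y+.5)/5-.5+200,.0734)[:2] for X,Y in((215,76),(77,241),(291,274))])
print(arm_fit(D)); s=get_state(); print(s['time'],s['ft_force'],abs(s['qd']).max())
print(ticket.close_job())
```

```text
(array([0.45317816, 0.18168383]), np.float64(0.052221393688080146), array([  -7.73616426,  111.39506271, -126.11988275]))
18.65 [ 1.36461529 -0.2699254   0.42110772] 0.004940683362362242
the job is handed in; nothing more can be done
None
```

The mirror cell is standing home in the three grooves of the red mount, released, and the job was handed in at about 18.7 s of the 70 s allowed. `close_job` gives no verdict, so this rests on my own checks.

**What I did:** I gripped the barrel, lifted it off the mat and carried it over while turning it about 38° to the groove angle I had measured. The feet went straight into the grooves, so no search turning on the ring was needed. One groove wall pushed the cell slightly sideways, about 3 N. I followed it, let the cell settle and let go, then pressed on the top with shut fingers and retreated.

**Last checks:**
- **Height:** the fingertips met the top at 113.5 mm. The expected height when home is 113.4 mm.
- **Press force:** about 6 N, held for about 2 s, which should give 2.3 N or more per foot. The force on each foot was not measured.
- **Side load:** about 1–2 N remained on the tool during the press, even after I tried to relieve it.
- **Final top view:** the axis is at (0.4532, 0.1817), within 1 mm of the ring centre. The feet are at −7.7°, 111.4° and −126.1°, against grooves at about −7.9° plus multiples of 120°.
- **Disagreement:** the arm's own reading put the seated axis at y = 0.1836, about 2 mm from the camera's value. That is about the stated calibration error.
- **Surroundings:** I never moved near the bystanders, but I did not look at them again at the end. The last side view of the cell was blocked by the gripper.

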